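# Ink the stamp and hold it poised over the slip's frame

### The arm

A 6-joint arm with a two-finger parallel gripper is mounted at the origin on the work surface; the furniture and walls round the work are solid. World frame = base frame: x ahead of the robot, y to its left, z up, the work surface at z = 0. Lengths are in m, angles in rad, forces in N, time in s.
With the tool pointing down it reaches from about 0.325 to 0.925 m from the base axis. Payload 3.1 kg.
Tool frame: the origin (TCP) lies midway between the tips of the shut fingers; the grasp point (between the pads) lies 19 mm behind it (bot.hold_point_z is the distance from the TCP to the grasp point, in m); z points along the fingers, y is the line along which they close (so a half turn about z gives the same grasp; the last joint's range is limited). The gripper opens to 85 mm and grips with 20 to 120 N. Pads are 22 mm wide; open, the fingers measure 114 mm over their backs; the gripper's body (76 mm by 85 mm) begins 54 mm behind the grasp point. The pads swing forward as they close: fully open they stand 13 mm farther back than shut.
Start: joints at [-1.414, 0.217, 1.613, -0, 1.311, -0.112], TCP at [0.166, -0.603, 0.231] pointing down, gripper open.
Joint ranges: [-2.75, 2.75], [-0.78, 2.1], [0.31, 2.55], [-1.13, 4.27], [0.13, 2.63], [-2.58, 2.58]. Speed limits (rad/s): [2.79, 2.79, 3.14, 3.14, 3.14, 3.14].

### API

Orientations are given as a 3x3 rotation matrix whose columns are the frame's x, y, z axes.
In Python, from bench import bot, eyes, workorder gives the robot as it stands.
- The arm moves only by the shell command python3 -m crank 'ROWS' [FORCE]. ROWS is JSON, a list of rows, each a list of 3 entries, a list of its own where there are three numbers: the closure in counts, from 0 (fully open) to 255 (shut), then the shift along the tool's x, y, z in mm, then the turn, a rotation vector about the tool's x, y, z in rad. In form: [[claw, [x, y, z], [ax, ay, az]], ...]. A call has 1 to 20 rows; each row is the pose to reach, as a shift and turn from the pose commanded when the call began, along the tool's axes at that moment; what a row does not reach only later rows make up. A row lasts 1/10 s, in which the tool goes at most 50 mm and 8.59 degrees, less where a joint would pass 70% of its speed; a pose out of reach is approached as far as the arm can. A call with a gripper value outside its range is refused whole. The fingers move at their own pace and stop on an object; FORCE is the grip in N (left out, the last holds). Time passes only in rows, so rows that repeat a pose let the fingers close. It gives the time, the measured TCP pose, the force, the opening and the grip force at its end, in the units of the state.
- bot.sense(): the state, without advancing time (a new reading comes with each control period).
- eyes.grab_frame(name): name is "scene" or "top" or "wrist"; returns the picture (400x640x3 uint8, blue, green, red); there is no depth.
- eyes.camera_info(name): a dict with "fx", "fy", "cx", "cy" (pixels), "rvec" (rotation vector, rad) and "tvec" (3), from world to camera coordinates, as OpenCV has them. Camera axes: x right, y down, z forward; pixel columns grow to the right and rows downward; lengths in m; the calibration is good to about 2 mm. A picture is of the moment at which its call begins: read the wrist's pose just before it. camera_info takes no time and is no camera call; for the wrist camera it gives the pose at the moment of the call.
- workorder.job_done(): hands the job in; it is judged then, once.
The state is a dict: "t": time; "joint_positions": joint angles; "joint_vel": joint speeds; "joint_torque": joint torques, N m; "tool_pos": TCP position; "ee_rot": TCP orientation; "ft_force": force on the tool from outside, world axes, zero at the start; "torque": the same for the moment, N m; "finger_gap": finger opening in m; "grip_force": force on a finger pad.
Only numpy, scipy, OpenCV 4.12 (cv2) and the standard library are available. Lean on these libraries where they do the work, as an engineer would, in place of code of your own. Each camera call takes 0.05 s, during which the arm holds its last target. There are 200 camera calls.

### The job

Slip the letter opener's blade into the notch under the front edge of the ink pad's cover, pry the cover up with it and swing it fully open, then lay the opener down flat on the desk. Take the hand stamp by its knob, press it gently onto the middle of the ink pad, and carry it over the desk divider to the pad of delivery slips on the far desk. Finish while still holding it there: level, still, centred and square over the printed frame, about 10 mm above the paper, the wet stamp never touching the paper, and the other things on the desks left where they are.

Things in the scene. Friction and masses are not known exactly. Their poses are not given: they have to be found in the camera images.
- tin: flat dark-steel ink pad tin, fixed to the desk, 84 mm deep (its x) by 122 mm wide (its y), 23 mm high with the cover shut. Origin: centre of its underside; its front (with the notch) faces its -x, the hinge is along its back edge (+x). The base is 16 mm high; the cover (top plate, 7 mm skirt all round) sits flush on it, the skirt's lower edge at z = 16 mm.
- notch (a point): middle of the mouth of the thumb notch in the tin's front wall, 11.5 mm above the desk. The notch is 40 mm wide and 9 mm high, from z = 7 mm up to the lower edge of the cover's 2.5 mm thick front skirt at z = 16 mm; behind it is 11 mm of free depth before the felt. Axes as the tin's: a blade goes in along +x.
- hinge (a point): middle of the cover's hinge line, which runs along the tin's y at its back edge, 84 mm behind the notch and 16 mm above the desk. Axes as the tin's.
- cover (a joint): angle of the hinged cover (rad): 0 shut, grows as its front edge swings up and back, 1.57 upright, 1.9 at the stop, leaning back. The hinge is stiff (0.05 N m of friction, cover 50 g): the cover stays where it is left, and about 1 N at its front edge lifts it.
- pad_top (a point): centre of the upper face of the felt ink pad in the tin, 12 mm above the desk. The felt is 62 mm (tin's x) by 106 mm (tin's y); it yields about 0.5 mm per N, up to 5 mm, and springs back. With the cover shut it lies under it.
- opener: loose letter opener, 150 mm long, 50 g, lying flat. Origin: underside of the middle of the handle. Its x runs along it towards the blade: wooden handle from x = -35 to +35 mm, 16 mm wide, 13 mm high; steel blade from +35 to +115 mm, 14 mm wide (6 to 10 mm in the last 15 mm), 2.5 mm thick, flush with the underside. Lies with its z up.
- opener_tip (a point): tip of the opener's blade, 115 mm from its origin along its x, half-way through the blade's thickness; axes as the opener's.
- stamp: loose black hand stamp, 70 g, standing on its face: rectangular base 32 mm (its x) by 48 mm (its y), 20 mm high, and a round turned handle on it up to 74 mm, its knob at most 26 mm across; grip the knob 45 to 70 mm above the face. Origin: centre of the underside, the stamping face. z up.
- slips: pad of blank white delivery slips, fixed on the far desk beyond the divider, 148 mm (its x) by 105 mm (its y), 10 mm thick, grey binding along its +x end. Origin: centre of its underside.
- frame (a point): centre of the printed rectangular frame on the top slip, at the height of the paper (10 mm above the desk), 36 mm from the pad's centre on its -x side. Inside, the frame is 48 mm (its x) by 64 mm (its y), 8 mm more each way all round than the stamp's base; the stamp's long side goes along the frame's long side, either way round.
- divider_top (a point): a point on top of the fixed low grey screen between the two desks: 26 mm thick, its top 114 mm above the desk. The screen runs straight at 45 degrees, its middle plane where world x + y = 0.69 m. The ink pad, the opener and the stamp are on the robot's side of it, the slips on the other.
- stapler: loose red stapler, 34x124x42 mm; a bystander, leave it where it is. Origin: underside.
- glue_stick: loose glue stick standing upright, 25 mm across, 86 mm high; a bystander, leave it where it is. Origin: underside.
- mint_tube: loose white tube standing upright, 38 mm across, 97 mm high; a bystander, leave it where it is. Origin: underside.
- calculator: loose calculator, 122x76x17 mm, on the far desk; a bystander, leave it where it is. Origin: underside.
- marker: loose marker pen, 135 mm long, on the far desk; a bystander, leave it where it is. Origin: underside.
- mug: loose white mug, 80 mm across, 92 mm high, on the far desk; a bystander, leave it where it is. Origin: underside.
- eraser: loose eraser, 23x56x13 mm; a bystander, leave it where it is. Origin: underside.

How it is judged:
By the outcome, as a careful person would: the job done as asked, in the order asked, and still so for the second after the job is handed in, while the arm keeps its last pose, push and grip.
It also fails if it takes over 70 s, if anything falls off the work surface, if the arm or the gripper's body presses on something with over 40 N, if the wrist force passes 120 N, or if a joint passes its speed limit or range.

## Working session

There is one attempt and no reset: what is moved stays moved. The work goes in short steps, Python scripts to look and compute and a shell command to move; the robot and the scene stay as the last step left them, time stands still between calls to the robot, and variables do not carry over. Pictures are saved under pics/ and viewed, at most 10 in all, crops included, and the job is handed in when it is done.

```bash
ls; mkdir -p pics; python3 - <<'E'
from bench import bot, eyes
import cv2
for n in ("scene","top"):
    cv2.imwrite(f"pics/{n}0.png",eyes.grab_frame(n)); print(n,eyes.camera_info(n))
s=bot.sense(); print(s, bot.hold_point_z)
E
```

```text
pics
scene {'fx': 385.396403321429, 'fy': 385.396403321429, 'cx': 318.0404204332807, 'cy': 190.67553854388885, 'rvec': array([ 1.0825362 , -2.25540168,  1.13195784]), 'tvec': array([0.44113412, 0.31964225, 0.90991496])}
top {'fx': 437.7447853938226, 'fy': 437.7447853938226, 'cx': 327.7638004649188, 'cy': 204.84027004264252, 'rvec': array([ 2.18571999, -2.16273993,  0.09135032]), 'tvec': array([0.0783037 , 0.58454334, 1.73974051])}
{'t': 0.1, 'joint_positions': array([-1.41420752e+00,  2.17692080e-01,  1.61479118e+00, -1.91166949e-05,
        1.31127604e+00, -1.12217448e-01]), 'joint_vel': array([ 0.00214588,  0.00046543, -0.00206523,  0.00134853,  0.00061116,
        0.00100765]), 'joint_torque': array([-7.07412491e-04, -3.98077369e+01, -3.04969919e+01, -1.63089503e-04,
        4.28949526e-03, -1.60028867e-05]), 'tool_pos': array([ 0.16587824, -0.6018246 ,  0.2300814 ]), 'ee_rot': array([[ 9.64087351e-01,  2.65585112e-01, -3.56137373e-04],
       [ 2.65585256e-01, -9.64085009e-01,  2.13725055e-03],
       [ 2.24275224e-04, -2.15508105e-03, -9.99997653e-01]]), 'ft_force': array([-0.36479807, -1.26768626, -0.05703443]), 'torque': array([ 0.00201928,  0.01546836, -0.02548791]), 'grip_force': 0.0, 'finger_gap': 0.08548388403053316} 0.0187
```

View pics/scene0.png

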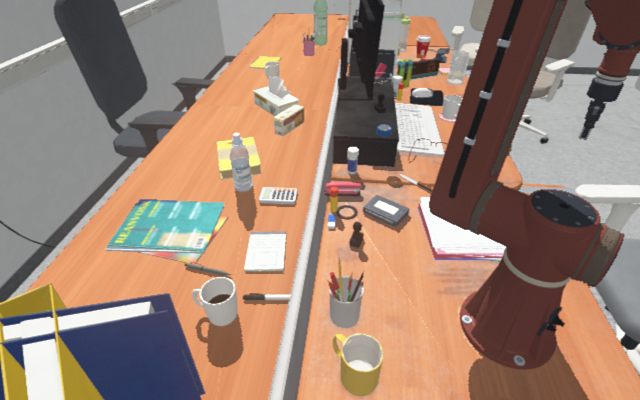

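View pics/top0.png

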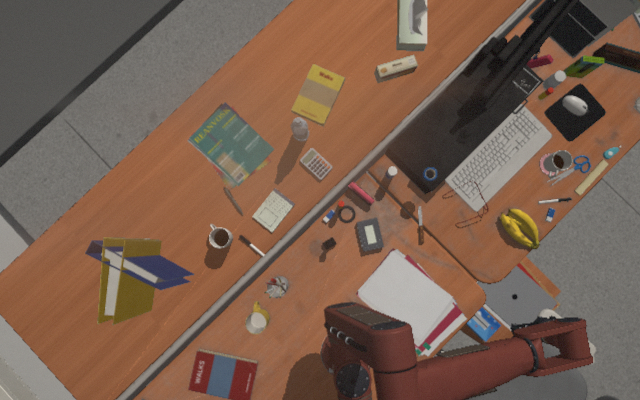

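The scene picture shows the tin at (386,211), stamp (357,236), opener (418,183) and slips (266,252). In the top picture they are at (370,235), (328,244), (421,225) and (272,211).

```bash
cat > h.py <<'E'
import numpy as np, cv2
from bench import bot, eyes
from scipy.spatial.transform import Rotation as R
def ray(ci,uv):
    Rm=cv2.Rodrigues(np.array(ci['rvec']))[0]; c=-Rm.T@ci['tvec']
    d=Rm.T@np.array([(uv[0]-ci['cx'])/ci['fx'],(uv[1]-ci['cy'])/ci['fy'],1]); return c,d/np.linalg.norm(d)
def onz(ci,uv,z):
    c,d=ray(ci,uv); return c+d*(z-c[2])/d[2]
def tri(views):
    A=np.zeros((3,3));b=np.zeros(3)
    for ci,uv in views:
        c,d=ray(ci,uv);P=np.eye(3)-np.outer(d,d);A+=P;b+=P@c
    return np.linalg.solve(A,b)
def shift(target,rot=None):
    "tool-axis shift mm and rotvec from the measured pose to the target"
    s=bot.sense();T=np.array(s['ee_rot']); 
    r=np.zeros(3) if rot is None else R.from_matrix(T.T@rot).as_rotvec()
    return np.round(T.T@(np.array(target)-s['tool_pos'])*1000,1), np.round(r,4)
E
python3 - <<'E'
from h import *
s=eyes.camera_info("scene");t=eyes.camera_info("top")
for n,a,b,z in [("tin",(386,211),(370,235),.02),("opener",(418,183),(421,225),.005),("stamp",(357,236),(328,244),.04),("slips",(266,252),(272,211),.01),("mint",(352,160),(391,174),.05)]:
    print(n,onz(s,a,z).round(3),onz(t,b,z).round(3),tri([(s,a),(t,b)]).round(3))
w=eyes.camera_info("wrist");c,d=ray(w,(320,200));print(w['fx'],c,d)
print(bot.sense()['ee_rot'].T@(c-bot.sense()['tool_pos']))
cv2.imwrite('pics/c1.png',cv2.resize(eyes.grab_frame("top")[140:290,250:450],None,fx=4,fy=4,interpolation=cv2.INTER_CUBIC))
E
```

```text
tin [ 0.455 -0.075  0.02 ] [ 0.464 -0.087  0.02 ] [ 0.465 -0.087  0.007]
opener [ 0.504 -0.292  0.005] [ 0.507 -0.295  0.005] [ 0.507 -0.296  0.001]
stamp [0.414 0.091 0.04 ] [0.426 0.082 0.04 ] [0.426 0.081 0.026]
slips [0.55  0.314 0.01 ] [0.558 0.311 0.01 ] [0.558 0.311 0.003]
mint [ 0.713 -0.164  0.05 ] [ 0.708 -0.167  0.05 ] [ 0.71  -0.165  0.05 ]
324.26318495173285 [ 0.23893708 -0.5815011   0.37243262] [-0.29090483 -0.07865112 -0.9535137 ]
[ 0.07586465 -0.00049702 -0.14233346]
```

View pics/c1.png

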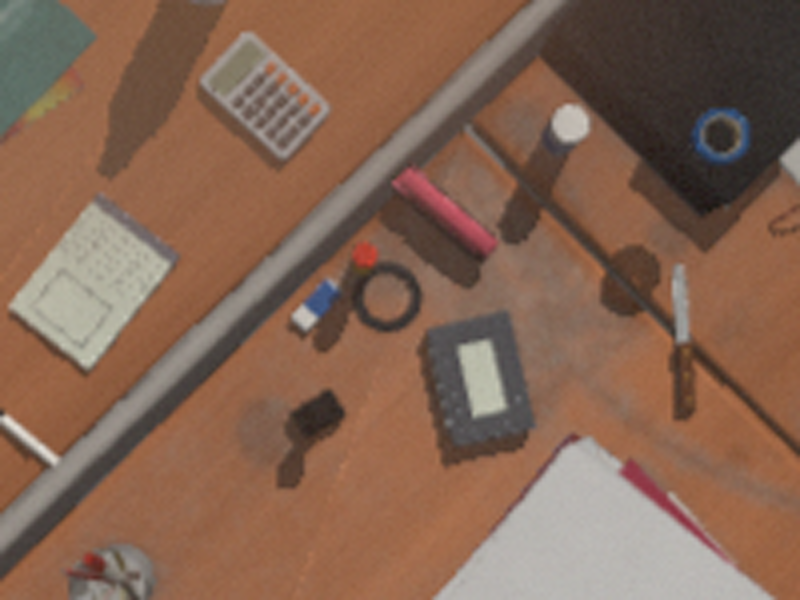

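The crop (250..450, 140..290, 4x) shows the opener with its tip at (680,268) and handle end at (684,415). The tin is around (482,380), its long side about along world x; which side is the front isn't clear. Next, the wrist camera from closer.

```bash
python3 - <<'E'
from h import *
print(shift([0.47,-0.17,0.30]))
E
```

```text
(array([ 407.9, -335.7,  -69. ]), array([0., 0., 0.]))
```

```bash
python3 -m crank '[[0,[40,-30,-20],[0,0,0]],[0,[80,-65,-50],[0,0,0]],[0,[120,-95,-69],[0,0,0]],[0,[160,-130,-69],[0,0,0]],[0,[200,-165,-69],[0,0,0]],[0,[240,-195,-69],[0,0,0]],[0,[280,-230,-69],[0,0,0]],[0,[320,-260,-69],[0,0,0]],[0,[360,-295,-69],[0,0,0]],[0,[408,-336,-69],[0,0,0]],[0,[408,-336,-69],[0,0,0]],[0,[408,-336,-69],[0,0,0]],[0,[408,-336,-69],[0,0,0]]]'; python3 - <<'E'
from h import *
import json
s=bot.sense();ci=eyes.camera_info("wrist");f=eyes.grab_frame("wrist");cv2.imwrite("pics/w1.png",f)
import pickle;pickle.dump(ci,open("w1.pkl","wb"))
print(s['tool_pos'],np.abs(s['joint_vel']).max())
E
```

```text
t: 1.45
tool_pos: [0.4701, -0.1695, 0.2999]
ee_rot: [[0.963, 0.268, -0.001], [0.268, -0.963, -0.0], [-0.001, 0.0, -1.0]]
ft_force: [0.2, -0.1, 0.1]
finger_gap: 0.0851
grip_force: 0.0
[ 0.47012598 -0.16952147  0.2999053 ] 0.048032394926725876
```

View pics/w1.png

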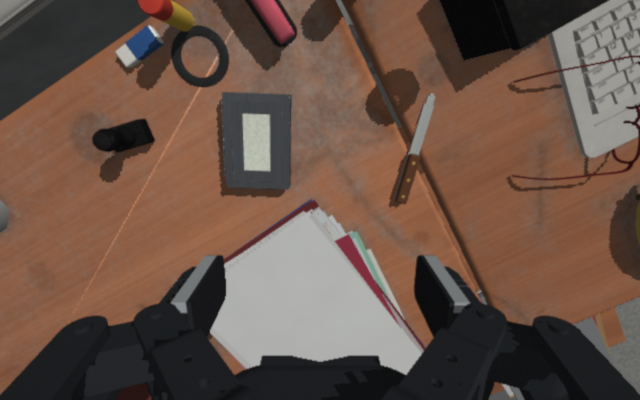

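The wrist picture shows the tin's corners near (222,93), (291,94), (289,189) and (220,187). The opener's tip is at (432,95), handle end (398,205), and the stamp is at (123,135). I'll take a second, closer view.

```bash
python3 -m crank '[[0,[-10,0,40],[0,0,0]],[0,[-25,0,80],[0,0,0]],[0,[-35,0,120],[0,0,0]],[0,[-35,0,140],[0,0,0]],[0,[-35,0,140],[0,0,0]],[0,[-35,0,140],[0,0,0]]]'; python3 - <<'E'
from h import *
import pickle
ci=eyes.camera_info("wrist");f=eyes.grab_frame("wrist");cv2.imwrite("pics/w2.png",f)
pickle.dump(ci,open("w2.pkl","wb"))
E
```

```text
t: 2.1
tool_pos: [0.436, -0.1809, 0.1607]
ee_rot: [[0.965, 0.263, -0.0], [0.263, -0.965, -0.0], [-0.0, 0.0, -1.0]]
ft_force: [0.6, -0.7, 1.0]
finger_gap: 0.0852
grip_force: 0.0
```

View pics/w2.png

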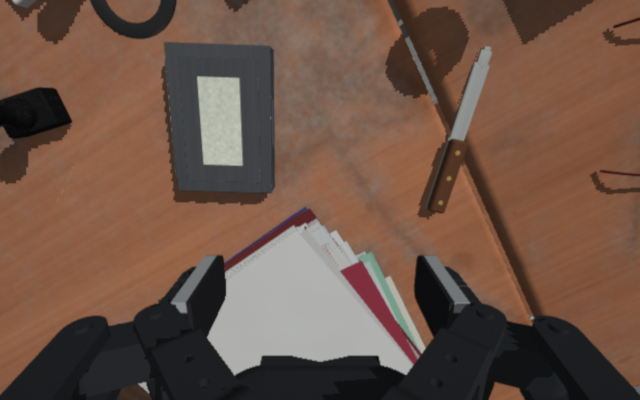

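The closer view shows the tin's corners near (166,43), (272,46), (272,192) and (175,191). The opener's tip is at (487,48) and its handle spans (455,140) to (432,213). I'll enlarge the tin, brightened, to find the notch.

```bash
python3 - <<'E'
import cv2,numpy as np
f=cv2.imread("pics/w2.png")[30:210,150:300]; f=np.clip(f.astype(float)*2.2,0,255).astype(np.uint8)
g=np.clip(cv2.imread("pics/w1.png")[80:205,205:305].astype(float)*2.2,0,255).astype(np.uint8)
a=cv2.resize(f,(475,570),interpolation=cv2.INTER_CUBIC);b=cv2.resize(g,(320,400),interpolation=cv2.INTER_CUBIC)
o=np.zeros((570,800,3),np.uint8);o[:,:475]=a;o[:400,478:798]=b;cv2.imwrite("pics/c2.png",o)
E
```

```text
(no output)
```

View pics/c2.png

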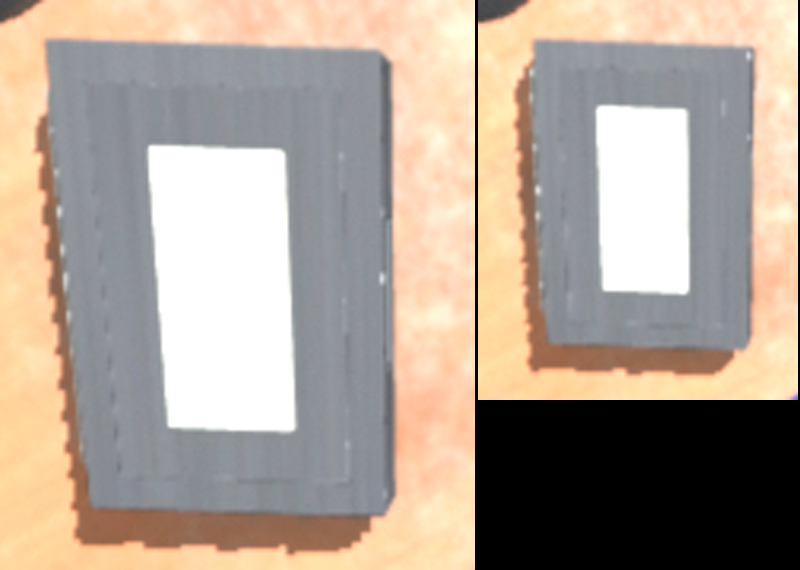

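The brightened crop shows the notch as a break in the right wall (crop y 215–370, centred on the tin). So the front faces image right, about world −y, and the blade goes in towards +y. Now measuring from the two wrist views.

```bash
cat > meas.py <<'E'
from h import *
import pickle
def blob(m,ref):
    n,l,st,c=cv2.connectedComponentsWithStats(m.astype(np.uint8)); 
    k=[i for i in range(1,n) if st[i,4]>60]; i=min(k,key=lambda i:np.hypot(*(c[i]-ref))); return l==i
def quad(m):
    c=max(cv2.findContours(m.astype(np.uint8),cv2.RETR_EXTERNAL,cv2.CHAIN_APPROX_NONE)[0],key=cv2.contourArea)
    r=cv2.boxPoints(cv2.minAreaRect(c))
    p=cv2.approxPolyDP(cv2.convexHull(c),0.04*cv2.arcLength(c,True),True)[:,0]
    return p,c
E
python3 - <<'E'
from meas import *
L={};B={};T={}
for n,lab,bl,tin in (("w1",(257,142),(422,125),(235,140)),("w2",(220,120),(470,95),(185,120))):
    f=cv2.imread(f"pics/{n}.png");ci=pickle.load(open(n+".pkl","rb"));h=cv2.cvtColor(f,cv2.COLOR_BGR2HSV).astype(int)
    m=blob((h[...,2]>150)&(h[...,1]<80),lab);p,_=quad(m);p=p[np.argsort(np.arctan2(*(p-p.mean(0)).T))];L[n]=p
    print(n,"label",p.tolist(),m.sum())
    W=np.array([onz(ci,q,.023) for q in p]);print(W.round(4).tolist(),W.mean(0).round(4))
    m=blob((h[...,1]<85)&(h[...,2]>20)&(h[...,2]<110),tin);p,_=quad(m);W=np.array([onz(ci,q,.023) for q in p]);print("tin",p.tolist(),W.round(4).tolist())
    m=(h[...,1]<90)&(h[...,2]>110);m[:, :bl[0]-30]=0;m[:,bl[0]+30:]=0;m[:bl[1]-75]=0;m[bl[1]+60:]=0;m=blob(m,bl)
    ys,xs=np.nonzero(m);P=np.c_[xs,ys].astype(np.float32);W=np.array([onz(ci,q,.002) for q in P])[:,:2]
    vx,vy,x0,y0=cv2.fitLine(W.astype(np.float32),cv2.DIST_L2,0,.001,.001).ravel();d=np.array([vx,vy])*np.sign(vx);s=(W-[x0,y0])@d
    print("blade n",m.sum(),"tip",(np.array([x0,y0])+d*s.max()).round(4),"end",(np.array([x0,y0])+d*s.min()).round(4),"dir deg",np.degrees(np.arctan2(d[1],d[0])),P[s.argmax()],P[s.argmin()])
    B[n]=(ci,P[s.argmax()]),(ci,P[s.argmin()]);T[n]=(ci,L[n].mean(0))
print("tip 3D",tri([B["w1"][0],B["w2"][0]]),"root",tri([B["w1"][1],B["w2"][1]]),"label 3D",tri([T["w1"],T["w2"]]))
E
```

```text
w1 label [[243, 114], [244, 168], [269, 170], [268, 115]] 1468
[[0.4982, -0.0614, 0.023], [0.4309, -0.0764, 0.023], [0.4371, -0.1087, 0.023], [0.5054, -0.0918, 0.023]] [ 0.4679 -0.0846  0.023 ]
tin [[222, 92], [291, 95], [288, 189], [226, 186]] [[0.517, -0.0313, 0.023], [0.5363, -0.1138, 0.023], [0.4185, -0.1391, 0.023], [0.4004, -0.0581, 0.023]]
blade n 644 tip [ 0.5874 -0.2877] end [ 0.5058 -0.2916] dir deg 2.7427242 [433.  93.] [408. 153.]
w2 label [[197, 77], [204, 163], [241, 164], [238, 78]] 3497
[[0.4984, -0.0603, 0.023], [0.4298, -0.0771, 0.023], [0.4374, -0.1085, 0.023], [0.5064, -0.0925, 0.023]] [ 0.468  -0.0846  0.023 ]
tin [[164, 42], [274, 50], [271, 192], [178, 189]] [[0.5172, -0.0312, 0.023], [0.5344, -0.116, 0.023], [0.4194, -0.1395, 0.023], [0.4002, -0.0585, 0.023]]
blade n 1420 tip [ 0.5872 -0.2875] end [ 0.5056 -0.2917] dir deg 2.9363587 [489.  46.] [449. 139.]
tip 3D [ 0.58749194 -0.28848072  0.00113646] root [ 0.50557657 -0.28291221  0.00606841] label 3D [ 0.46937148 -0.08482688  0.02529913]
```

```bash
cat >> h.py <<'E'
def down(deg):
    a=np.radians(deg);c,s=np.cos(a),np.sin(a);return np.array([[c,s,0],[s,-c,0],[0,0,-1.]])
E
python3 - <<'E'
from h import *
print(shift([.4824,-.2928,.05],down(2.85)),shift([.4824,-.2928,.004],down(2.85)),bot.sense()['joint_positions'])
E
```

```text
(array([ 14. , 119.4, 112.1]), array([ 0.0018, -0.002 ,  0.2173])) (array([ 13.9, 119.4, 158.1]), array([ 0.0018, -0.002 ,  0.2173])) [-5.41228513e-01 -3.92174812e-02  2.02733505e+00 -1.19911552e-04
  1.15078655e+00  7.62531871e-01]
```

```bash
python3 -m crank '[[60,[4,40,0],[0,0,0.07]],[120,[8,80,10],[0,0,0.14]],[130,[14,119.4,40],[0,0,0.217]],[130,[14,119.4,80],[0,0,0.217]],[130,[14,119.4,112],[0,0,0.217]],[130,[14,119.4,112],[0,0,0.217]],[130,[14,119.4,112],[0,0,0.217]]]' 90; python3 - <<'E'
from h import *
import pickle
print(shift([.4824,-.2928,.004],down(2.85)))
ci=eyes.camera_info("wrist");f=eyes.grab_frame("wrist");cv2.imwrite("pics/w3.png",f)
pickle.dump(ci,open("w3.pkl","wb"))
E
```

```text
t: 2.85
tool_pos: [0.4825, -0.2918, 0.0497]
ee_rot: [[0.999, 0.052, 0.001], [0.052, -0.999, -0.001], [0.001, 0.001, -1.0]]
ft_force: [0.5, 0.7, -0.2]
finger_gap: 0.0421
grip_force: 0.0
(array([-0.2,  0.9, 45.7]), array([ 0.0011, -0.0012,  0.002 ]))
```

View pics/w3.png

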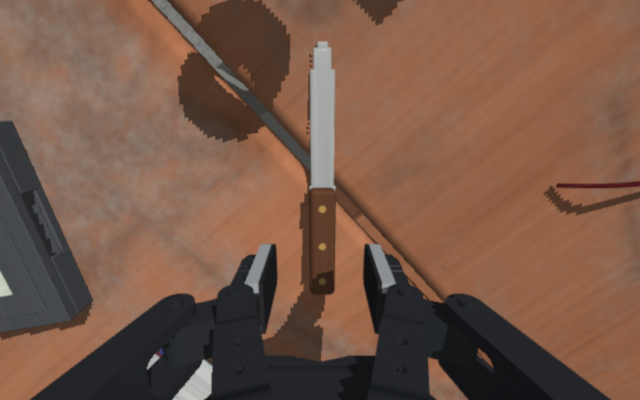

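The opener is centred between the fingers, its axis vertical at column 321. The notch shows in the tin's right wall near (42,225), which confirms the front. Descend and grip.

```bash
python3 -m crank '[[130,[0,0.8,25],[0,0,0]],[130,[0,0.8,42],[0,0,0]],[130,[0,0.8,46],[0,0,0]],[130,[0,0.8,46],[0,0,0]],[255,[0,0.8,46],[0,0,0]],[255,[0,0.8,46],[0,0,0]],[255,[0,0.8,46],[0,0,0]],[255,[0,0.8,46],[0,0,0]],[255,[0,0.8,46],[0,0,0]],[255,[0,0.8,46],[0,0,0]]]' 90; python3 - <<'E'
from h import *
print(bot.sense()['tool_pos'],bot.sense()['ft_force'])
E
```

```text
t: 3.9
tool_pos: [0.4831, -0.2928, 0.0046]
ee_rot: [[0.999, 0.052, 0.003], [0.052, -0.999, -0.002], [0.003, 0.002, -1.0]]
ft_force: [-1.5, -0.3, 6.8]
finger_gap: 0.0133
grip_force: 88.9
[ 0.4831053  -0.29284338  0.00464529] [-1.47803887 -0.27663781  6.78375872]
```

```bash
python3 -m crank '[[255,[0,0,-20],[0,0,0]],[255,[0,0,-60],[0,0,0]],[255,[5,0,-80],[0,0,-0.14]],[255,[5,-5,-80],[0,0,-0.28]],[255,[8,-10,-80],[0,0,-0.42]],[255,[10,-15,-80],[0,0,-0.56]],[255,[15,-20,-80],[0,0,-0.7]],[255,[20,-25,-80],[0,0,-0.84]],[255,[20,-30,-80],[0,0,-0.98]],[255,[20,-35,-80],[0,0,-1.12]],[255,[20,-40,-80],[0,0,-1.26]],[255,[20,-44,-80],[0,0,-1.4]],[255,[20,-44,-80],[0,0,-1.54]],[255,[20,-44,-80],[0,0,-1.66]],[255,[20,-44,-80],[0,0,-1.748]],[255,[20,-44,-80],[0,0,-1.748]],[255,[20,-44,-80],[0,0,-1.748]],[255,[20,-44,-80],[0,0,-1.748]]]' 90; python3 - <<'E'
from h import *
import pickle
ci=eyes.camera_info("wrist");f=eyes.grab_frame("wrist");cv2.imwrite("pics/w4.png",f)
pickle.dump(ci,open("w4.pkl","wb"))
s=bot.sense();print(s['tool_pos'],s['joint_positions'],np.degrees(np.arctan2(s['ee_rot'][1,0],s['ee_rot'][0,0])))
h=cv2.cvtColor(f,cv2.COLOR_BGR2HSV).astype(int)
from meas import blob
m=(h[...,1]<60)&(h[...,2]>110);m[:,:280]=0;m[:,360:]=0;m[230:]=0;m=blob(m,(320,110));ys,xs=np.nonzero(m)
print(m.sum(),ys.min(),ys.max(),[(y,xs[ys==y].min(),xs[ys==y].max()) for y in range(ys.min(),ys.max(),12)])
z=s['tool_pos'][2]-.0034
for y in (ys.min(),ys.min()+40,ys.max()-10):
    p=onz(ci,(xs[ys==y].mean(),y),z+.00125);print((s['ee_rot'].T@(p-s['tool_pos'])).round(4))
E
```

```text
t: 5.7
tool_pos: [0.4994, -0.2468, 0.0825]
ee_rot: [[-0.226, 0.974, 0.0], [0.974, 0.226, -0.0], [-0.0, 0.0, -1.0]]
ft_force: [-0.7, 1.1, -0.2]
finger_gap: 0.0125
grip_force: 88.2
[ 0.49937743 -0.24683925  0.08247615] [-5.85077106e-01  2.49686842e-01  1.88012271e+00  2.19297107e-05
  1.01150032e+00 -8.13034463e-01] 103.06032677131785
5234 24 217 [(24, np.int64(313), np.int64(326)), (36, np.int64(308), np.int64(332)), (48, np.int64(308), np.int64(332)), (60, np.int64(308), np.int64(332)), (72, np.int64(303), np.int64(336)), (84, np.int64(303), np.int64(338)), (96, np.int64(304), np.int64(336)), (108, np.int64(304), np.int64(336)), (120, np.int64(304), np.int64(336)), (132, np.int64(304), np.int64(335)), (144, np.int64(304), np.int64(335)), (156, np.int64(309), np.int64(335)), (168, np.int64(310), np.int64(335)), (180, np.int64(312), np.int64(335)), (192, np.int64(314), np.int64(335)), (204, np.int64(326), np.int64(334)), (216, np.int64(335), np.int64(336))]
[0.104  0.0004 0.0021]
[0.0891 0.0004 0.0021]
[0.0267 0.0053 0.0021]
```

```bash
python3 -m crank '[[255,[-2,5.6,30],[0,0,0]],[255,[-2,5.6,55],[0,0,0]],[255,[-2,5.6,67.5],[0,0,0]],[255,[-2,5.6,67.5],[0,0,0]],[255,[-2,5.6,67.5],[0,0,0]],[255,[-2,5.6,67.5],[0,0,0]]]' 90; python3 - <<'E'
from h import *
import pickle
ci=eyes.camera_info("wrist");f=eyes.grab_frame("wrist");cv2.imwrite("pics/w5.png",f)
pickle.dump(ci,open("w5.pkl","wb"))
print(bot.sense()['tool_pos'])
E
```

```text
t: 6.35
tool_pos: [0.5064, -0.2483, 0.0163]
ee_rot: [[-0.227, 0.974, 0.002], [0.974, 0.227, -0.002], [-0.002, 0.002, -1.0]]
ft_force: [0.2, 0.7, -0.2]
finger_gap: 0.0128
grip_force: 88.2
[ 0.50646165 -0.24826301  0.01638019]
```

View pics/w5.png

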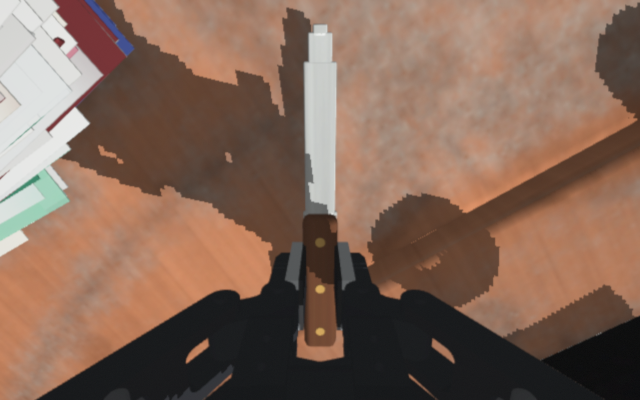

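The tin is out of this view, above the top edge. The blade is straight and level in the grip, with its tip at (320,27). Inserting slowly while watching the force.

```bash
python3 -m crank '[[255,[6,0,1],[0,0,0]],[255,[12,0,1.5],[0,0,0]],[255,[18,0,1.5],[0,0,0]],[255,[23,0,1.5],[0,0,0]],[255,[26,0,1.5],[0,0,0]],[255,[29,0,1.5],[0,0,0]],[255,[29,0,1.5],[0,0,0]],[255,[29,0,1.5],[0,0,0]]]' 90; python3 -c "
from bot import x" 2>/dev/null; python3 - <<'E'
from h import *
s=bot.sense();x=np.array([-.2267,.974,0]);print(s['tool_pos'],((s['tool_pos']-[.4775,-.1264,0])@x+.104)*1000,s['ft_force'],s['torque'])
E
```

```text
t: 7.2
tool_pos: [0.4987, -0.2192, 0.0133]
ee_rot: [[-0.227, 0.974, 0.0], [0.974, 0.227, -0.0], [-0.0, 0.0, -1.0]]
ft_force: [0.2, 0.3, 0.3]
finger_gap: 0.0128
grip_force: 88.2
[ 0.49874857 -0.21924934  0.01332706] 8.747696379814428 [0.23918645 0.28108798 0.27447907] [0.03180916 0.00286833 0.03088467]
```

```bash
python3 -m crank '[[255,[0,0,-4],[0,0,0]],[255,[0,0,-8],[0,0,0]],[255,[0,0,-13],[0,0,0]],[255,[1,0,-18],[0,0,0]],[255,[3,0,-25],[0,0,0]],[255,[5,0,-32],[0,0,0]],[255,[8,0,-40],[0,0,0]],[255,[11,0,-47],[0,0,0]],[255,[15,0,-53],[0,0,0]],[255,[15,0,-53],[0,0,0]]]' 90;  python3 - <<'E'
from h import *
s=bot.sense();print(s['tool_pos'],s['ft_force'],s['torque'])
f=eyes.grab_frame("scene")[150:270,310:460];cv2.imwrite("pics/s2.png",cv2.resize(f,None,fx=5,fy=5,interpolation=cv2.INTER_CUBIC))
E
```

```text
t: 8.2
tool_pos: [0.4957, -0.2042, 0.0673]
ee_rot: [[-0.227, 0.974, 0.001], [0.974, 0.227, -0.0], [-0.001, 0.001, -1.0]]
ft_force: [0.1, -0.1, -0.8]
finger_gap: 0.0129
grip_force: 88.1
[ 0.49566657 -0.20420796  0.06731586] [ 0.05492717 -0.11121633 -0.81887996] [ 0.00359432 -0.03621258 -0.01736667]
```

View pics/s2.png

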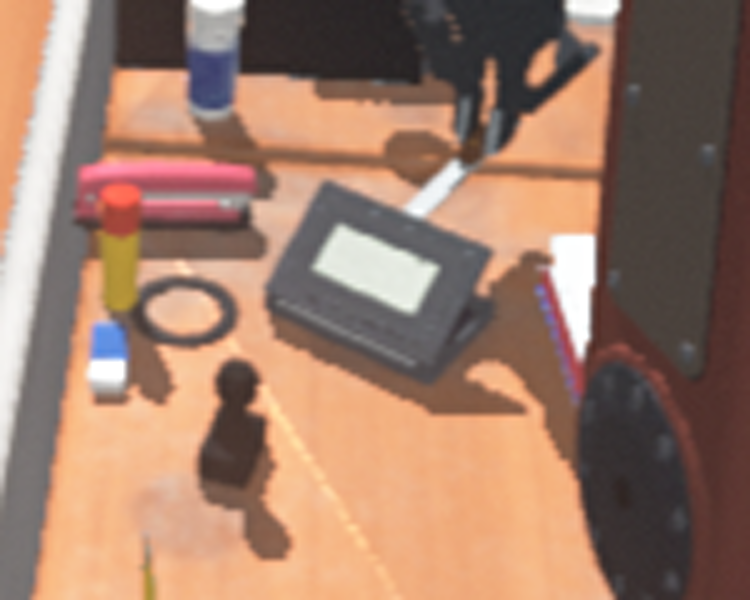

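The cover is lifted about 0.6 rad by the blade, which sits under its front edge near crop (415,205). Continuing the swing.

```bash
python3 -m crank '[[255,[5,0,-5],[0,0,0]],[255,[10,0,-9],[0,0,0]],[255,[17,0,-13],[0,0,0]],[255,[24,0,-17],[0,0,0]],[255,[31,0,-19],[0,0,0]],[255,[38,0,-21],[0,0,0]],[255,[45,0,-22],[0,0,0]],[255,[51,0,-22],[0,0,0]],[255,[58,0,-22],[0,0,0]],[255,[64,0,-22],[0,0,0]],[255,[70,0,-21],[0,0,0]],[255,[76,0,-19],[0,0,0]],[255,[82,0,-17],[0,0,0]],[255,[87,0,-15],[0,0,0]],[255,[87,0,-15],[0,0,0]],[255,[87,0,-15],[0,0,0]]]' 90;  python3 - <<'E'
from h import *
s=bot.sense();x=np.array([-.2267,.974,0]);print(s['tool_pos'],((s['tool_pos']-[.4585,-.0446,0])@x+.104)*1000,s['ft_force'],s['torque'])
E
```

```text
t: 9.85
tool_pos: [0.4756, -0.1201, 0.0814]
ee_rot: [[-0.227, 0.974, 0.0], [0.974, 0.227, -0.0], [-0.0, 0.0, -1.0]]
ft_force: [-0.1, -1.7, -0.1]
finger_gap: 0.0132
grip_force: 88.3
[ 0.47562701 -0.12010123  0.08144919] 26.579108238777835 [-0.13072923 -1.7127205  -0.11561695] [-0.31724078 -0.01738411  0.05197323]
```

```bash
python3 -m crank '[[255,[1,0,0],[0,0,0]],[255,[2,0,0],[0,0,0]],[255,[2,0,0],[0,0,0]],[255,[2,0,0],[0,0,0]]]' 90;  python3 - <<'E'
from h import *
s=bot.sense();print(s['tool_pos'],s['ft_force'],s['torque'])
print(shift([.53,-.27,.2]), )
E
```

```text
t: 10.25
tool_pos: [0.4759, -0.1197, 0.0819]
ee_rot: [[-0.228, 0.974, 0.002], [0.974, 0.228, -0.003], [-0.004, 0.001, -1.0]]
ft_force: [0.8, -6.2, -0.4]
finger_gap: 0.0132
grip_force: 88.3
[ 0.47585168 -0.11965761  0.08194535] [ 0.82410418 -6.20511775 -0.43034989] [-0.99200612 -0.07948295  0.0570344 ]
(array([-159.1,   18.6, -117.5]), array([0., 0., 0.]))
```

The cover is at its stop: the reaction rose to 6 N with almost no motion. Back off and return the opener to its old place.

```bash
python3 -m crank '[[255,[-10,0,0],[0,0,0]],[255,[-40,0,0],[0,0,0]],[255,[-80,-5,0],[0,0,0]],[255,[-120,-15,0],[0,0,0.07]],[255,[-150,-25,0],[0,0,0.21]],[255,[-171,-32.5,0],[0,0,0.35]],[255,[-171,-32.5,0],[0,0,0.49]],[255,[-171,-32.5,0],[0,0,0.63]],[255,[-171,-32.5,0],[0,0,0.77]],[255,[-171,-32.5,0],[0,0,0.91]],[255,[-171,-32.5,0],[0,0,1.05]],[255,[-171,-32.5,0],[0,0,1.19]],[255,[-171,-32.5,0],[0,0,1.33]],[255,[-171,-32.5,0],[0,0,1.47]],[255,[-171,-32.5,0],[0,0,1.61]],[255,[-171,-32.5,10],[0,0,1.748]],[255,[-171,-32.5,40],[0,0,1.748]],[255,[-171,-32.5,60],[0,0,1.748]],[255,[-171,-32.5,60],[0,0,1.748]],[255,[-171,-32.5,60],[0,0,1.748]]]' 90;  python3 - <<'E'
from h import *
s=bot.sense();print(s['tool_pos'],s['ft_force']);print(shift([.483,-.293,.0046],down(2.95)))
E
```

```text
t: 12.25
tool_pos: [0.4817, -0.2913, 0.0207]
ee_rot: [[0.999, 0.051, -0.001], [0.051, -0.999, 0.002], [-0.001, -0.002, -1.0]]
ft_force: [1.5, -0.2, -0.3]
finger_gap: 0.0127
grip_force: 88.2
[ 0.4816699  -0.29131791  0.02068859] [ 1.48961986 -0.18303417 -0.31386556]
(array([ 1.3,  1.8, 16.1]), array([-0.0021,  0.0013, -0.0003]))
```

```bash
python3 -m crank '[[255,[0,0,8],[0,0,0]],[255,[0,0,14],[0,0,0]],[255,[0,0,15.5],[0,0,0]],[255,[0,0,15.5],[0,0,0]],[255,[0,0,15.5],[0,0,0]]]' 90
```

```text
t: 12.75
tool_pos: [0.4824, -0.2919, 0.006]
ee_rot: [[0.999, 0.052, 0.0], [0.052, -0.999, -0.0], [0.0, 0.0, -1.0]]
ft_force: [-0.8, 0.3, -0.4]
finger_gap: 0.013
grip_force: 88.2
```

```bash
python3 -m crank '[[255,[0,0,1],[0,0,0]],[255,[0,0,1.5],[0,0,0]],[255,[0,0,1.5],[0,0,0]],[255,[0,0,1.5],[0,0,0]],[200,[0,0,1.5],[0,0,0]],[150,[0,0,1.5],[0,0,0]],[130,[0,0,1.5],[0,0,0]],[120,[0,0,1.5],[0,0,0]],[120,[0,0,1.5],[0,0,0]],[120,[0,0,-10],[0,0,0]],[120,[0,0,-40],[0,0,0]],[120,[0,0,-90],[0,0,0]],[120,[0,0,-140],[0,0,0]],[120,[0,0,-170],[0,0,0]],[120,[0,0,-170],[0,0,0]],[120,[0,0,-170],[0,0,0]]]' 90; python3 - <<'E'
from h import *
print(shift([.36,.06,.20],down(2.95)))
E
```

```text
t: 14.35
tool_pos: [0.4828, -0.2923, 0.1776]
ee_rot: [[0.999, 0.052, 0.002], [0.052, -0.999, -0.002], [0.002, 0.002, -1.0]]
ft_force: [-0.4, -0.1, -0.3]
finger_gap: 0.0449
grip_force: 0.0
(array([-104.3, -358.1,  -23.3]), array([ 0.002 , -0.0023,  0.0004]))
```

```bash
python3 -m crank '[[120,[-12,-45,-10],[0,0,0]],[120,[-24,-90,-20],[0,0,0]],[120,[-36,-135,-23],[0,0,0]],[120,[-48,-180,-23],[0,0,0]],[120,[-60,-225,-23],[0,0,0]],[120,[-70,-270,-23],[0,0,0]],[120,[-85,-315,-23],[0,0,0]],[120,[-95,-358,-23],[0,0,0]],[120,[-95,-358,-23],[0,0,0]],[120,[-95,-358,-23],[0,0,0]],[120,[-95,-358,-23],[0,0,0]]]'; cat > st.py <<'E'
from meas import *
import sys
n=sys.argv[1];ci=eyes.camera_info("wrist");s=bot.sense();f=eyes.grab_frame("wrist");cv2.imwrite(f"pics/{n}.png",f);pickle.dump(ci,open(n+".pkl","wb"))
print(s['tool_pos'],s['joint_positions'].round(2),np.degrees(np.arctan2(s['ee_rot'][1,0],s['ee_rot'][0,0])))
E
python3 st.py w6; python3 - <<'E'
from meas import *
f=cv2.imread("pics/w6.png");v=f.max(2);m=(v<38);m[330:]=0
n,l,st,c=cv2.connectedComponentsWithStats(m.astype(np.uint8));print([(st[i].tolist(),c[i].round().tolist()) for i in range(1,n) if st[i,4]>100])
ci=pickle.load(open("w6.pkl","rb"));Rm=cv2.Rodrigues(ci['rvec'])[0]
for p in ([.426,.082,.0],[.426,.082,.06]): q=cv2.projectPoints(np.array([p]),ci['rvec'],ci['tvec'],np.array([[ci['fx'],0,ci['cx']],[0,ci['fy'],ci['cy']],[0,0,1.]]),None)[0];print(q.ravel())
E
```

```text
t: 15.45
tool_pos: [0.3685, 0.06, 0.1979]
ee_rot: [[0.999, 0.051, -0.002], [0.051, -0.999, -0.001], [-0.002, 0.0, -1.0]]
ft_force: [-0.3, 0.1, -0.1]
finger_gap: 0.0453
grip_force: 0.0
[0.36845245 0.06000942 0.19787536] [-0.03 -0.33  2.2  -0.    1.28  1.49] 2.9279888483715526
[([515, 3, 7, 46, 288], [518.0, 25.0]), ([439, 12, 71, 129, 7809], [476.0, 76.0]), ([277, 86, 55, 51, 1563], [304.0, 111.0]), ([516, 95, 6, 38, 198], [519.0, 113.0]), ([256, 246, 17, 84, 745], [265.0, 284.0]), ([368, 246, 62, 84, 1060], [379.0, 292.0]), ([208, 297, 47, 29, 203], [233.0, 315.0]), ([89, 301, 18, 29, 183], [98.0, 316.0]), ([434, 302, 46, 28, 536], [456.0, 317.0])]
[301.47804067 114.91007631]
[297.69146343 118.68082175]
```

```bash
python3 -m crank '[[120,[20,-30,20],[0,0,0]],[120,[20,-60,40],[0,0,0]],[120,[20,-60,60],[0,0,0]],[120,[20,-60,60],[0,0,0]],[120,[20,-60,60],[0,0,0]]]'; python3 st.py w7; python3 - <<'E'
from meas import *
V=[]
for n in ("w6","w7"):
    f=cv2.imread(f"pics/{n}.png");ci=pickle.load(open(n+".pkl","rb"));K=np.array([[ci['fx'],0,ci['cx']],[0,ci['fy'],ci['cy']],[0,0,1.]])
    q=cv2.projectPoints(np.array([[.426,.082,.03]]),ci['rvec'],ci['tvec'],K,None)[0].ravel()
    for th in (38,48):
        m=f.max(2)<th;m[240:]=0;m=blob(m,q);c=max(cv2.findContours(m.astype(np.uint8),0,1)[0],key=cv2.contourArea)
        r=cv2.minAreaRect(c);W=np.array([onz(ci,p,.02) for p in cv2.boxPoints(r)])
        e=[(W[i+1]-W[i])[:2] for i in (0,1)]
        print(n,th,q.round(),m.sum(),r,W.mean(0).round(4),[(np.linalg.norm(k).round(4),np.degrees(np.arctan2(k[1],k[0])).round(1)) for k in e])
    V.append((ci,r[0]))
    y,x=int(q[1]),int(q[0]);cr=f[max(0,y-50):y+50,max(0,x-50):x+50];cr=cv2.resize(np.clip(cr*3.0,0,255).astype(np.uint8),(390,390));V[-1]+=(cr,)
print(tri([v[:2] for v in V]));cv2.imwrite("pics/c3.png",np.hstack([v[2] for v in V]))
E
```

```text
t: 16.0
tool_pos: [0.3858, 0.1205, 0.1385]
ee_rot: [[0.999, 0.049, -0.002], [0.049, -0.999, -0.0], [-0.002, 0.0, -1.0]]
ft_force: [0.5, -0.2, 0.3]
finger_gap: 0.045
grip_force: 0.0
[0.38581023 0.12052267 0.13854817] [ 0.13 -0.17  2.19 -0.    1.12  1.65] 2.8344110138722516
w6 38 [300. 117.] 1563 ((304.15386962890625, 111.26922607421875), (32.621131896972656, 48.86967849731445), 60.2551155090332) [0.4303 0.0786 0.02  ] [(np.float64(0.046), np.float64(-58.8)), (np.float64(0.0299), np.float64(-146.0))]
w6 48 [300. 117.] 1598 ((304.0154113769531, 111.27691650390625), (32.99323654174805, 49.36581802368164), 60.255123138427734) [0.4303 0.0788 0.02  ] [(np.float64(0.0464), np.float64(-58.8)), (np.float64(0.0302), np.float64(-146.0))]
w7 38 [373. 148.] 2607 ((376.6999816894531, 143.90000915527344), (51.429569244384766, 59.47941207885742), 63.43495178222656) [0.4276 0.0775 0.02  ] [(np.float64(0.0457), np.float64(-60.7)), (np.float64(0.0415), np.float64(-146.9))]
w7 48 [373. 148.] 2662 ((377.0844421386719, 144.153564453125), (51.25863265991211, 60.63414764404297), 61.189208984375) [0.4274 0.0772 0.02  ] [(np.float64(0.0465), np.float64(-58.4)), (np.float64(0.0414), np.float64(-144.7))]
[0.43007319 0.07859108 0.02958171]
```

```bash
python3 - <<'E'
from h import *
print(shift(np.array([.430-.0758,.0785-.0037,.11]),down(2.9)))
E
```

```text
(array([-34.6,  44.2,  29.4]), array([ 0.0002, -0.0006, -0.0011]))
```

```bash
python3 -m crank '[[120,[-20,20,15],[0,0,0]],[120,[-34,44,29],[0,0,0]],[120,[-34,44,29],[0,0,0]],[120,[-34,44,29],[0,0,0]],[120,[-34,44,29],[0,0,0]]]'; python3 st.py w8; cat > base.py <<'E'
from meas import *
def base(n,guess,z=.02):
    f=cv2.imread(f"pics/{n}.png");ci=pickle.load(open(n+".pkl","rb"));K=np.array([[ci['fx'],0,ci['cx']],[0,ci['fy'],ci['cy']],[0,0,1.]])
    q=cv2.projectPoints(np.array([guess]),ci['rvec'],ci['tvec'],K,None)[0].ravel()
    for th in (36,45):
        m=f.max(2)<th;m[235:]=0;m=blob(m,q);c=max(cv2.findContours(m.astype(np.uint8),0,1)[0],key=cv2.contourArea)[:,0]
        W=np.array([onz(ci,p,z)[:2] for p in c]);r=cv2.minAreaRect((W*1000).astype(np.float32));print(n,th,q.round(),m.sum(),r)
E
python3 - <<'E'
from base import *
for n in ("w6","w8"): base(n,[.430,.0785,.02])
E
```

```text
t: 16.55
tool_pos: [0.356, 0.076, 0.1115]
ee_rot: [[0.999, 0.051, 0.004], [0.051, -0.999, 0.0], [0.004, -0.0, -1.0]]
ft_force: [-0.6, 0.1, 0.3]
finger_gap: 0.045
grip_force: 0.0
[0.35602555 0.07598668 0.11146996] [ 0.02 -0.23  2.3   0.    1.07  1.54] 2.9063204392607958
w6 36 [304. 112.] 1529 ((430.20166015625, 78.80415344238281), (29.97068214416504, 45.95259094238281), 31.64220428466797)
w6 45 [304. 112.] 1592 ((430.2291564941406, 78.869140625), (30.419452667236328, 46.371360778808594), 31.536516189575195)
w8 36 [322. 101.] 2884 ((430.316650390625, 78.84171295166016), (30.94414520263672, 46.073936462402344), 31.595582962036133)
w8 45 [322. 101.] 3113 ((430.2015380859375, 78.98309326171875), (31.449058532714844, 46.47338104248047), 32.059749603271484)
```

```bash
python3 - <<'E'
from h import *
print(shift(np.array([.4303,.0789,.12]),down(31.7)))
E
```

```text
(array([74.5,  1.1, -8.4]), array([ 0.0008, -0.0035, -0.5018]))
```

```bash
python3 -m crank '[[110,[30,0,-8.4],[0,0,-0.14]],[110,[60,0,-8.4],[0,0,-0.28]],[110,[74.5,1.1,-8.4],[0,0,-0.42]],[110,[74.5,1.1,-8.4],[0,0,-0.502]],[110,[74.5,1.1,-8.4],[0,0,-0.502]],[110,[74.5,1.1,-8.4],[0,0,-0.502]],[110,[74.5,1.1,-8.4],[0,0,-0.502]]]'; python3 - <<'E'
from h import *
print(shift(np.array([.4303,.0789,.040]),down(31.7)))
E
```

```text
t: 17.3
tool_pos: [0.4284, 0.079, 0.1183]
ee_rot: [[0.851, 0.525, 0.0], [0.525, -0.851, 0.0], [0.0, 0.0, -1.0]]
ft_force: [0.8, 0.7, 1.3]
finger_gap: 0.0489
grip_force: 0.0
(array([ 1.5,  1.1, 78.3]), array([ 0.    , -0.0002, -0.0002]))
```

```bash
python3 -m crank '[[110,[1.5,1.1,30],[0,0,0]],[110,[1.5,1.1,60],[0,0,0]],[110,[1.5,1.1,74],[0,0,0]],[110,[1.5,1.1,78],[0,0,0]],[110,[1.5,1.1,78],[0,0,0]],[110,[1.5,1.1,78],[0,0,0]]]'; python3 - <<'E'
from h import *
print(shift(np.array([.4303,.0789,.040]),down(31.7)))
E
```

```text
t: 17.9
tool_pos: [0.4312, 0.0787, 0.0412]
ee_rot: [[0.851, 0.526, 0.002], [0.526, -0.851, 0.0], [0.002, 0.001, -1.0]]
ft_force: [-0.5, -0.5, 0.1]
finger_gap: 0.0482
grip_force: 0.0
(array([-0.7, -0.7,  1.2]), array([ 0.001 , -0.0017,  0.0003]))
```

```bash
python3 -m crank '[[110,[-0.5,-0.5,0.5],[0,0,0]],[150,[-0.5,-0.5,0.5],[0,0,0]],[255,[-0.5,-0.5,0.5],[0,0,0]],[255,[-0.5,-0.5,0.5],[0,0,0]],[255,[-0.5,-0.5,0.5],[0,0,0]],[255,[-0.5,-0.5,0.5],[0,0,0]],[255,[-0.5,-0.5,0.5],[0,0,0]],[255,[-0.5,-0.5,0.5],[0,0,0]]]' 60; python3 - <<'E'
from h import *
s=bot.sense();print(s['tool_pos'],s['ft_force'],s['torque'],s['finger_gap'])
E
```

```text
t: 18.7
tool_pos: [0.4307, 0.0786, 0.0406]
ee_rot: [[0.85, 0.526, 0.002], [0.526, -0.85, -0.0], [0.001, 0.001, -1.0]]
ft_force: [-0.8, -0.9, 6.1]
finger_gap: 0.0245
grip_force: 59.2
[0.43068249 0.07864418 0.04060478] [-0.77602367 -0.88910194  6.05610647] [-0.08089433  0.11918391 -0.06009422] 0.024483883086897064
```

```bash
python3 -m crank '[[255,[0,0,-10],[0,0,0]],[255,[0,0,-40],[0,0,0]],[255,[0,0,-80],[0,0,0]],[255,[0,0,-120],[0,0,0]],[255,[0,0,-150],[0,0,0]],[255,[0,0,-150],[0,0,-0.12]],[255,[0,0,-150],[0,0,-0.24]],[255,[0,0,-150],[0,0,-0.36]],[255,[0,0,-150],[0,0,-0.36]],[255,[0,0,-150],[0,0,-0.36]]]' 60; python3 st.py w9; python3 - <<'E'
from h import *
print(shift(np.array([.468,-.0855,.19]),down(103.1)))
f=cv2.imread("pics/w9.png");m=(f.max(2)<45)
print([(y,np.nonzero(m[y,200:440])[0][[0,-1]]+200 if m[y,200:440].any() else None) for y in range(60,330,15)])
E
```

```text
t: 19.7
tool_pos: [0.4291, 0.0789, 0.1895]
ee_rot: [[0.613, 0.79, -0.001], [0.79, -0.613, 0.0], [-0.0, -0.001, -1.0]]
ft_force: [0.0, -0.7, 0.0]
finger_gap: 0.0245
grip_force: 59.1
[0.42907306 0.07888135 0.18945029] [ 0.02 -0.16  2.08  0.    1.22  0.68] 52.214637756034
(array([-106.2,  131.3,   -0.6]), array([-8.000e-04, -0.000e+00, -8.878e-01]))
[(60, None), (75, None), (90, None), (105, None), (120, None), (135, array([428, 435])), (150, array([422, 422])), (165, array([421, 421])), (180, array([430, 430])), (195, None), (210, array([280, 361])), (225, array([278, 439])), (240, array([279, 434])), (255, array([267, 439])), (270, array([260, 439])), (285, array([251, 439])), (300, array([200, 439])), (315, array([200, 439]))]
```

```bash
python3 -m crank '[[255,[-20,25,0],[0,0,-0.13]],[255,[-40,50,0],[0,0,-0.26]],[255,[-60,75,0],[0,0,-0.39]],[255,[-80,100,0],[0,0,-0.52]],[255,[-106,131,0],[0,0,-0.65]],[255,[-106,131,0],[0,0,-0.78]],[255,[-106,131,0],[0,0,-0.888]],[255,[-106,131,0],[0,0,-0.888]],[255,[-106,131,0],[0,0,-0.888]],[255,[-106,131,0],[0,0,-0.888]]]' 60; python3 st.py w10; python3 - <<'E'
from h import *
print(shift(np.array([.468,-.0855,.062]),down(103.1)))
f=cv2.imread("pics/w10.png")
g=eyes.grab_frame("scene")[130:280,300:460]
o=np.zeros((480,800,3),np.uint8);o[:,:400]=cv2.resize(f[20:320,195:445],(400,480));o[:375,400:]=cv2.resize(g,(400,375),interpolation=cv2.INTER_CUBIC);cv2.imwrite("pics/v10.png",np.clip(o*1.5,0,255).astype(np.uint8))
E
```

```text
t: 20.75
tool_pos: [0.4685, -0.0849, 0.1896]
ee_rot: [[-0.227, 0.974, -0.0], [0.974, 0.227, 0.0], [0.0, -0.0, -1.0]]
ft_force: [-0.8, -0.2, -1.1]
finger_gap: 0.0245
grip_force: 59.2
[ 0.46849588 -0.0848631   0.18960702] [-0.33 -0.06  2.    0.    1.21 -0.56] 103.14715692115597
(array([ -0.6,  -0.7, 127.6]), array([-0.0001, -0.0001,  0.0014]))
```

View pics/v10.png

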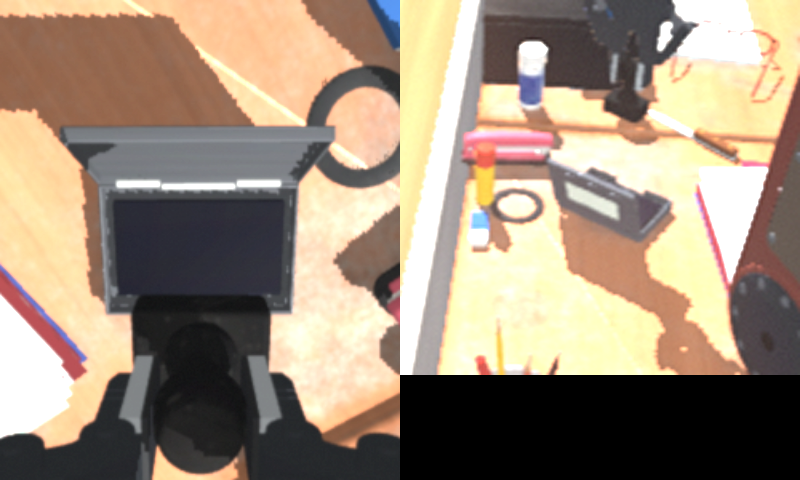

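The picture shows the cover swung back past upright, the felt exposed (crop x 110–285, y 197–298), and the stamp held square above it. The scene half shows the opener flat on the desk, bystanders undisturbed. This is my tenth picture, so the remaining checks are numeric.

```bash
python3 -c "
from h import *;import pickle
ci=pickle.load(open('w10.pkl','rb'));q=[onz(ci,(195+x/1.6,20+y/1.6),.012).round(4) for x,y in((113,198),(283,198),(287,298),(110,298))];print(q,np.mean(q,0))"
python3 -m crank '[[255,[-0.6,-0.7,40],[0,0,0]],[255,[-0.6,-0.7,80],[0,0,0]],[255,[-0.6,-0.7,110],[0,0,0]],[255,[-0.6,-0.7,125],[0,0,0]],[255,[-0.6,-0.7,131],[0,0,0]],[255,[-0.6,-0.7,132],[0,0,0]],[255,[-0.6,-0.7,132],[0,0,0]],[255,[-0.6,-0.7,132],[0,0,0]]]' 60
```

```text
[array([ 0.4095, -0.065 ,  0.012 ]), array([ 0.5111, -0.0413,  0.012 ]), array([ 0.5313, -0.1031,  0.012 ]), array([ 0.4192, -0.1292,  0.012 ])] [ 0.467775 -0.08465   0.012   ]
t: 21.65
tool_pos: [0.4694, -0.0863, 0.0591]
ee_rot: [[-0.229, 0.973, 0.003], [0.973, 0.229, -0.001], [-0.002, 0.003, -1.0]]
ft_force: [0.4, 0.2, -0.7]
finger_gap: 0.0245
grip_force: 59.2
```

```bash
python3 -m crank '[[255,[0,0,2],[0,0,0]],[255,[0,0,4],[0,0,0]],[255,[0,0,5.5],[0,0,0]],[255,[0,0,7],[0,0,0]],[255,[0,0,7.5],[0,0,0]],[255,[0,0,7.5],[0,0,0]],[255,[0,0,7.5],[0,0,0]]]' 60
```

```text
t: 22.35
tool_pos: [0.4683, -0.086, 0.0505]
ee_rot: [[-0.229, 0.973, 0.0], [0.973, 0.229, -0.0], [-0.0, 0.0, -1.0]]
ft_force: [-0.5, 0.6, 3.1]
finger_gap: 0.0243
grip_force: 59.6
```

```bash
python3 -m crank '[[255,[0,0,0.5],[0,0,0]],[255,[0,0,0.5],[0,0,0]],[255,[0,0,0.5],[0,0,0]],[255,[0,0,-3],[0,0,0]],[255,[0,0,-10],[0,0,0]],[255,[0,0,-40],[0,0,0]],[255,[0,0,-80],[0,0,0]],[255,[0,0,-120],[0,0,0]],[255,[0,0,-155],[0,0,0]],[255,[0,0,-155],[0,0,0]],[255,[0,0,-155],[0,0,0]]]' 60;  python3 - <<'E'
from h import *
print(shift(np.array([.585,.286,.205]),down(141.5)))
E
```

```text
t: 23.45
tool_pos: [0.4682, -0.0859, 0.2059]
ee_rot: [[-0.229, 0.973, 0.001], [0.973, 0.229, -0.0], [-0.001, 0.001, -1.0]]
ft_force: [-0.9, 0.1, -1.0]
finger_gap: 0.0247
grip_force: 59.2
(array([335.3, 198.9,   0.9]), array([ 0.001 ,  0.0012, -0.6678]))
```

```bash
python3 -m crank '[[255,[20,12,0],[0,0,0]],[255,[55,33,0],[0,0,-0.05]],[255,[90,53,0],[0,0,-0.13]],[255,[125,74,0],[0,0,-0.21]],[255,[160,95,0],[0,0,-0.29]],[255,[195,116,0],[0,0,-0.37]],[255,[230,136,0],[0,0,-0.45]],[255,[265,157,0],[0,0,-0.53]],[255,[300,178,0],[0,0,-0.61]],[255,[325,193,0],[0,0,-0.668]],[255,[335,199,0],[0,0,-0.668]],[255,[335,199,0],[0,0,-0.668]],[255,[335,199,0],[0,0,-0.668]],[255,[335,199,0],[0,0,-0.668]]]' 60; python3 st.py w11; cat > sl.py <<'E'
from meas import *
import sys
def slips(n):
    f=cv2.imread(f"pics/{n}.png");ci=pickle.load(open(n+".pkl","rb"));h=cv2.cvtColor(f,cv2.COLOR_BGR2HSV).astype(int);g=cv2.cvtColor(f,cv2.COLOR_BGR2GRAY)
    K=np.array([[ci['fx'],0,ci['cx']],[0,ci['fy'],ci['cy']],[0,0,1.]])
    q=cv2.projectPoints(np.array([[.53,.33,.01]]),ci['rvec'],ci['tvec'],K,None)[0].ravel()
    m=((h[...,1]<70)&(h[...,2]>120)).astype(np.uint8)
    m=cv2.morphologyEx(m,cv2.MORPH_CLOSE,np.ones((5,5)));m=blob(m,q).astype(np.uint8)
    c=max(cv2.findContours(m,0,1)[0],key=cv2.contourArea)
    Wp=np.array([onz(ci,p,.01)[:2] for p in c[:,0]])*1000;r=cv2.minAreaRect(Wp.astype(np.float32))
    print("guess",q,"paper px bbox",cv2.boundingRect(c),"rect mm",r)
    # frame lines: dark contours inside paper
    e=cv2.adaptiveThreshold(g,255,cv2.ADAPTIVE_THRESH_MEAN_C,cv2.THRESH_BINARY_INV,15,6)&(cv2.erode(m,np.ones((5,5)))*255)
    cs,hi=cv2.findContours(e,cv2.RETR_CCOMP,cv2.CHAIN_APPROX_NONE)
    for k,i in zip(cs,hi[0]):
        W=np.array([onz(ci,p,.01)[:2] for p in k[:,0]])*1000;rr=cv2.minAreaRect(W.astype(np.float32))
        if max(rr[1])>40: print("  ","hole" if i[3]>=0 else "outer",rr,cv2.boundingRect(k))
slips(sys.argv[1])
E
python3 sl.py w11
```

```text
t: 24.85
tool_pos: [0.5845, 0.2841, 0.2044]
ee_rot: [[-0.782, 0.624, -0.002], [0.624, 0.782, -0.001], [0.001, -0.002, -1.0]]
ft_force: [-0.3, -1.2, -1.2]
finger_gap: 0.0243
grip_force: 59.3
[0.58445625 0.28413233 0.20440435] [ 0.34  0.29  1.57 -0.    1.28 -0.55] 141.4086967347897
guess [321.54492566 102.47469069] paper px bbox (270, 64, 109, 140) rect mm ((559.8798217773438, 310.4357604980469), (105.49796295166016, 141.31454467773438), 52.44417953491211)
   outer ((584.9881591796875, 291.2587585449219), (91.90931701660156, 50.456214904785156), 52.46699523925781) (281, 145, 89, 48)
   hole ((600.4581909179688, 282.0111999511719), (44.016929626464844, 11.091477394104004), 51.4207878112793) (307, 180, 42, 11)
   hole ((591.1968383789062, 288.0274353027344), (43.70294189453125, 10.889561653137207), 51.415069580078125) (306, 170, 42, 11)
   hole ((582.2182006835938, 295.7838439941406), (44.31561279296875, 10.669750213623047), 51.40983963012695) (306, 159, 43, 11)
   hole ((573.1792602539062, 302.780029296875), (43.911380767822266, 11.508960723876953), 52.84007263183594) (306, 148, 43, 12)
   outer ((534.2691040039062, 330.1273193359375), (67.75567626953125, 52.08816146850586), 52.78343963623047) (290, 78, 69, 55)
   hole ((534.052490234375, 330.0564880371094), (64.07876586914062, 48.44597244262695), 52.731990814208984) (292, 80, 65, 52)
```

```bash
cat > edge.py <<'E'
from meas import *
for n,tz,T in (("w9",.18945,52.2146),("w10",.1896,103.147),("w11",.2044,141.4087)):
    f=cv2.imread(f"pics/{n}.png");ci=pickle.load(open(n+".pkl","rb"));v=f.max(2)
    P=[]
    for u in range(288,353):
        r=[y for y in range(195,230) if (v[y:y+8,u]<45).all()]
        if r: P.append((u,r[0]))
    P=np.array(P);c,_=ray(ci,(0,0));Rt=down(T)
    # tcp xy from camera centre and the fixed camera offset in the tool frame
    W=np.array([onz(ci,p,tz-.0406) for p in P]);t=(W-c)@Rt+[.07586,-.0005,0]
    k=np.polyfit(t[:,1],t[:,0],1)
    print(n,len(P),"front edge x mm",np.median(t[:,0])*1000,"tilt deg",np.degrees(np.arctan(k[0])))
    for row in (215,222):
        x=np.nonzero(v[row,240:400]<45)[0]+240; lr=[((onz(ci,(q,row),tz-.0206)-c)@Rt)[1]*1000-.5 for q in (x[0],x[-1])];print(row,x[[0,-1]],np.round(lr,1))
E
python3 - <<'E'
exec(open("h.py").read());exec(open("edge.py").read())
E
```

```text
w9 65 front edge x mm 14.194982989886425 tilt deg -0.017082409075931036
215 [279 362] [-22.5  21.8]
222 [278 363] [-23.2  22.5]
w10 65 front edge x mm 21.241787890747496 tilt deg -0.014290066656156349
215 [277 363] [-23.6  22.4]
222 [278 362] [-23.2  22. ]
w11 65 front edge x mm 15.235770550043416 tilt deg 0.020163392943732494
215 [278 362] [-23.3  21.6]
222 [278 363] [-23.5  22.3]
```

```bash
python3 - <<'E'
from h import *
print(shift(np.array([.5338,.3309,.11]),down(142.5)))
E
```

```text
(array([68.9,  4.9, 94.8]), array([-0.0013, -0.0003, -0.0192]))
```

```bash
python3 -m crank '[[255,[30,2,10],[0,0,0]],[255,[55,4,20],[0,0,-0.019]],[255,[65,4.9,30],[0,0,-0.019]],[255,[68.9,4.9,35],[0,0,-0.019]],[255,[68.9,4.9,35],[0,0,-0.019]],[255,[68.9,4.9,35],[0,0,-0.019]]]' 60; python3 st.py w12; python3 sl.py w12 | head -2;  python3 - <<'E'
from h import *
import pickle
print(shift(np.array([.5338,.3309,.0605]),down(142.5)))
E
```

```text
t: 25.5
tool_pos: [0.5351, 0.3318, 0.1705]
ee_rot: [[-0.794, 0.608, 0.001], [0.608, 0.794, -0.0], [-0.001, 0.0, -1.0]]
ft_force: [0.7, -0.4, 0.4]
finger_gap: 0.0241
grip_force: 59.3
[0.53509988 0.33176949 0.17049097] [ 0.44  0.28  1.65 -0.    1.21 -0.47] 142.53987490672708
guess [314.46114021 176.85965705] paper px bbox (261, 140, 114, 114) rect mm ((549.6845703125, 318.236572265625), (105.51239013671875, 115.61058807373047), 52.512821197509766)
   outer ((533.0458374023438, 331.25360107421875), (67.97635650634766, 47.310035705566406), 52.513832092285156) (282, 154, 72, 49)
(array([  0.8,  -1.9, 110.4]), array([0.0011, 0.0011, 0.0006]))
```

```bash
python3 -m crank '[[255,[0.8,-1.5,30],[0,0,0]],[255,[0.8,-1.5,60],[0,0,0]],[255,[0.8,-1.5,85],[0,0,0]],[255,[0.8,-1.5,98],[0,0,0]],[255,[0.8,-1.5,104],[0,0,0]],[255,[0.8,-1.5,106],[0,0,0]],[255,[0.8,-1.5,106],[0,0,0]],[255,[0.8,-1.5,106],[0,0,0]],[255,[0.8,-1.5,106],[0,0,0]]]' 60; python3 - <<'E'
from h import *
print(shift(np.array([.5338,.3309,.0605]),down(142.5)))
eyes.grab_frame("top");print(shift(np.array([.5338,.3309,.0605]),down(142.5)))
E
```

```text
t: 26.45
tool_pos: [0.5336, 0.3323, 0.0656]
ee_rot: [[-0.794, 0.607, 0.002], [0.607, 0.794, 0.001], [-0.001, 0.002, -1.0]]
ft_force: [1.1, 0.6, -0.7]
finger_gap: 0.0245
grip_force: 59.2
(array([-1. , -1. ,  5.1]), array([0.0022, 0.0011, 0.0018]))
(array([-1.1, -0.8,  4.9]), array([0.0018, 0.0009, 0.0018]))
```

```bash
python3 -m crank '[[255,[-0.3,-0.4,3],[0,0,0]],[255,[-0.6,-0.8,4.8],[0,0,0]],[255,[-0.6,-0.8,4.8],[0,0,0]],[255,[-0.6,-0.8,4.8],[0,0,0]],[255,[-0.6,-0.8,4.8],[0,0,0]],[255,[-0.6,-0.8,4.8],[0,0,0]]]' 60; python3 st.py w13; python3 - <<'E'
from meas import *
f=cv2.imread("pics/w13.png");ci=pickle.load(open("w13.pkl","rb"));g=cv2.cvtColor(f,cv2.COLOR_BGR2GRAY)
print(shift(np.array([.5338,.3309,.0605]),down(142.5)))
for u in (300,320,340): print(u,[(y,int(g[y,u])) for y in range(150,222,2)])
for v in (214,222): print(v,g[v,235:405:2].tolist())
E
```

```text
t: 27.1
tool_pos: [0.5327, 0.3308, 0.0595]
ee_rot: [[-0.794, 0.607, 0.0], [0.607, 0.794, 0.0], [-0.0, 0.0, -1.0]]
ft_force: [-0.7, -0.4, 0.1]
finger_gap: 0.0244
grip_force: 59.2
[0.53269301 0.3308174  0.05945573] [ 0.44  0.41  1.72  0.    1.01 -0.47] 142.59649380377124
(array([-0.8,  0.7, -1. ]), array([0.0001, 0.0001, 0.0017]))
300 [(150, 71), (152, 69), (154, 70), (156, 70), (158, 70), (160, 70), (162, 72), (164, 103), (166, 113), (168, 119), (170, 119), (172, 117), (174, 119), (176, 123), (178, 124), (180, 123), (182, 122), (184, 124), (186, 97), (188, 84), (190, 120), (192, 120), (194, 118), (196, 116), (198, 118), (200, 120), (202, 118), (204, 66), (206, 12), (208, 11), (210, 11), (212, 13), (214, 14), (216, 22), (218, 37), (220, 37)]
320 [(150, 67), (152, 67), (154, 68), (156, 68), (158, 69), (160, 68), (162, 71), (164, 103), (166, 115), (168, 120), (170, 119), (172, 121), (174, 121), (176, 121), (178, 121), (180, 119), (182, 119), (184, 121), (186, 95), (188, 85), (190, 123), (192, 123), (194, 121), (196, 120), (198, 118), (200, 118), (202, 119), (204, 66), (206, 14), (208, 14
[... 561 characters left out ...]
, 229, 226, 155, 199, 228, 227, 149, 82, 18, 14, 14, 14, 16, 15, 14, 13, 14, 15, 13, 14, 14, 13, 13, 14, 14, 14, 14, 14, 15, 15, 13, 14, 14, 15, 14, 13, 14, 14, 13, 15, 15, 13, 13, 14, 15, 14, 13, 15, 13, 15, 147, 233, 230, 227, 145, 210, 231, 231, 233, 235, 234, 232, 232, 231, 234, 234, 231, 230, 229, 227, 169]
222 [133, 179, 227, 229, 229, 230, 230, 228, 228, 230, 230, 232, 234, 235, 231, 226, 182, 160, 228, 232, 227, 100, 26, 28, 28, 30, 30, 29, 31, 32, 30, 30, 28, 18, 19, 18, 18, 19, 16, 15, 14, 14, 13, 12, 14, 12, 16, 18, 20, 18, 19, 27, 29, 30, 29, 30, 30, 27, 28, 28, 28, 28, 29, 27, 69, 224, 230, 223, 124, 223, 230, 228, 228, 227, 228, 231, 233, 237, 236, 233, 231, 228, 230, 229, 145]
```

```bash
python3 - <<'E'
from meas import *
ci=pickle.load(open("w13.pkl","rb"));Rt=down(142.5);c,_=ray(ci,(0,0))
T=lambda uv,z:(((onz(ci,uv,z)-c)@Rt+[.07586,-.0005,0])*1000).round(1)
print("frame front",T((320,188.5),.01),"stamp front",T((320,204),.019))
print("frame L,R",T((268.5,214),.01),T((370.5,214),.01),T((270,222),.01),T((370.5,222),.01),"stamp L,R (top edge)",T((278,222),.039),T((363.5,222),.039), "(face)",T((278,214),.019),T((363,214),.019))
eyes.grab_frame("top");print(shift(np.array([.5338,.3309,.0605]),down(142.5)))
E
```

```text
frame front [ 22.9  -0.4 191.8] stamp front [ 15.8  -0.4 182.8]
frame L,R [  6.2 -32.8 191.8] [  6.3  31.3 191.8] [  0.8 -32.1 191.8] [  0.9  31.6 191.8] stamp L,R (top edge) [ 12.2 -23.  162.8] [ 12.2  23.  162.8] (face) [  9.5 -25.6 182.8] [  9.5  25.3 182.8]
(array([-0.8,  0.8, -1. ]), array([0.0001, 0.0001, 0.0018]))
```

```bash
python3 -m crank '[[255,[-0.5,0,-0.5],[0,0,0]],[255,[-0.9,0,-0.9],[0,0,0]],[255,[-0.9,0,-0.9],[0,0,0]],[255,[-0.9,0,-0.9],[0,0,0]],[255,[-0.9,0,-0.9],[0,0,0]],[255,[-0.9,0,-0.9],[0,0,0]],[255,[-0.9,0,-0.9],[0,0,0]],[255,[-0.9,0,-0.9],[0,0,0]]]' 60; python3 - <<'E'
from h import *
s=bot.sense();print(shift(np.array([.5338,.3309,.0605]),down(142.5)),np.abs(s['joint_vel']).max(),s['t'])
E
```

```text
t: 28.0
tool_pos: [0.5333, 0.3302, 0.0603]
ee_rot: [[-0.794, 0.607, -0.0], [0.607, 0.794, -0.0], [0.0, -0.0, -1.0]]
ft_force: [0.0, 0.7, -0.5]
finger_gap: 0.0247
grip_force: 59.2
(array([ 0. ,  0.8, -0.2]), array([-0.    , -0.    ,  0.0017])) 0.001980851005451164 28.0
```

```bash
python3 -c "
from bench import workorder
print(workorder.job_done())"
```

```text
the job is handed in; nothing more can be done
None
```

I handed the job in at about 28 s: the cover is open to its stop, the opener lies flat where it was, and the stamp, inked at about 3 N, is held level and still, within about 1 mm of centred and square over the frame and about 10 mm above the paper.

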